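Right the tipped reagent bottles in the bench trough

ROBOT

A 6-joint arm with a two-finger parallel gripper is mounted at the origin on the work surface. World frame = base frame: x ahead of the robot, y to its left, z up, the work surface at z = 0. Lengths are in m, angles in rad, forces in N, time in s.
With the tool pointing down it reaches from about 0.4 to 0.825 m from the base axis. Payload 7 kg.
Tool frame: the origin (TCP) lies on the centre line of the jaws, within the pads' length; the fingertips stand 22 mm ahead of it and the grasp point (between the pads) lies 3 mm ahead of it; z points along the fingers, y is the line along which they close (so a half turn about z gives the same grasp; the last joint's range is limited). The gripper opens to 88 mm and grips with 3 to 60 N. Pads are 19 mm wide; open, the fingers measure 130 mm over their backs; the gripper's body (78 mm by 193 mm) begins 47 mm behind the grasp point.
Start: joints at [1.575, 0.359, 0.012, 0, -1.224, -0.288], TCP at [0.189, 0.648, 0.249] pointing down, gripper open.
Joint ranges: [-3.07, 3.07], [-1.43, 2.12], [-1.02, 1.25], [-3.03, 1.67], [-3.05, -0], [-3.03, 3.03]. Speed limits (rad/s): [2.39, 2.39, 3.01, 3.14, 3.14, 3.14].

INTERFACE

Orientations are given as [roll, pitch, yaw] about the fixed x, y, z axes, in that order (R = Rz(yaw) Ry(pitch) Rx(roll)).
In Python, from station import arm gives the robot as it stands.
- The arm moves only by the tool arm_command, never from a script. Its argument "series" is one flat list of numbers, 7 for each row, row after row: the turn, a rotation vector about the tool's x, y, z each as a share of 90 degrees, from -1 to 1, then the shift along the tool's x, y, z each as a share of 0.1 m, from -1 to 1, then the opening, from 0 (shut) to 1 (fully open). A call has 1 to 8 rows; each row is the pose to reach, as a shift and turn from the pose commanded when the call began, along the tool's axes at that moment; what a row does not reach only later rows make up. A row lasts 1/8 s, in which the tool goes at most 62.5 mm and 10.7 degrees, less where a joint would pass 70% of its speed; a pose out of reach is approached as far as the arm can. A call with a number of a shift or a turn outside -1 to 1 is refused whole. A call with a gripper value outside its range is refused whole. The fingers move at their own pace and stop on an object; "force" is the grip in N (left out, the last holds). Time passes only in rows, so rows that repeat a pose let the fingers close. It gives the time, the measured TCP pose, the force, the opening and the grip force at its end, in the units of the state.
- arm.get_state(): the state, without advancing time (a new reading comes with each control period).
- arm.grab_frame(name): name is "scene" or "side" or "wrist"; returns the picture (480x640x3 uint8, blue, green, red); there is no depth.
- arm.camera_model(name): a dict with "fovy" (degrees; the focal length in pixels is half the picture's height over the tangent of half this angle, whatever the lens; pixels are square), "cx", "cy" (the principal point, pixels), "pose" (4x4, takes a point from camera to world coordinates). Camera axes: x right, y down, z forward; pixel columns grow to the right and rows downward; lengths in m; the calibration is good to about 2 mm. A picture is of the moment at which its call begins: read the wrist's pose just before it. camera_model takes no time and is no camera call; for the wrist camera it gives the pose at the moment of the call.
- arm.job_done(): hands the job in; it is judged then, once.
The state is a dict: "t": time; "q": joint angles; "qd": joint speeds; "joint_efforts": joint torques, N m; "eef_pos": TCP position; "ee_rot": TCP orientation; "force": force on the tool from outside, world axes, zero at the start; "moment": the same for the moment, N m; "width": finger opening in m; "gripper_force": force on a finger pad.
Only numpy, scipy, OpenCV 4.12 (cv2) and the standard library are available. Lean on these libraries where they do the work, as an engineer would, in place of code of your own. Each camera call takes 0.05 s, during which the arm holds its last target. There are 200 camera calls.

TASK

Three bottles have tipped over in the row in the blue trough: two amber ones lean over its long walls and a white one lies flat in it. Stand all three upright on their bases on the trough floor; the other bottle and the jar in the row must stay standing in their places, and everything else on the bench is to be left where it is.

Things in the scene. Friction and masses are not known exactly. Their poses are not given: they have to be found in the camera images.
- trough: Blue plastic trough fixed on the bench: inside 100 mm wide (its x) by 550 mm long (its y), walls 6 mm thick, floor 6 mm above the bench, wall tops 56 mm above the bench. Origin at the bench under its centre.
- bottle_a: Square amber glass bottle, 150 mm tall, body 58 x 58 mm up to 92 mm, cone shoulder to 118, black cap 34 mm dia from 124 to 150, 0.35 kg. Tipped: leans about 40 degrees over the trough's far (+x) wall, its foot inside the trough. Origin on its axis 21 mm above its underside; z points from base to cap. In any of four places in the row, two at each end.
- bottle_b: Square amber glass bottle, 150 mm tall, body 58 x 58 mm up to 92 mm, cone shoulder to 118, black cap 34 mm dia from 124 to 150, 0.35 kg. Tipped: leans about 40 degrees over the trough's near (-x) wall, towards the robot, its foot inside the trough. Origin on its axis 21 mm above its underside; z points from base to cap. In any of four places in the row, two at each end.
- white_bottle: White plastic bottle with a square body 56 x 56 mm, 94 mm tall, cone shoulder, black cap 30 mm dia from 112 to 140 mm above its underside, about 0.25 kg. Tipped: lies flat on the trough floor along the trough, cap towards +y, in the middle of the row. Origin on its axis 21 mm above its underside; z points from base to cap.
- bottle_c: Square amber glass bottle, 150 mm tall, body 58 x 58 mm up to 92 mm, cone shoulder to 118, black cap 34 mm dia from 124 to 150, 0.35 kg. Already standing in the trough; a neighbour to leave standing. Origin on its axis 21 mm above its underside; z points from base to cap. In any of four places in the row, two at each end.
- jar: White round jar with wide black lid, 60 mm dia, 110 mm tall, standing in the trough; a neighbour to leave standing. Origin on its axis 21 mm above its underside; z points from base to cap. In any of four places in the row, two at each end.
- flask: Green glass conical flask, 76 mm dia at the foot, 120 mm tall, on the bench beyond the trough; leave alone. Origin under its centre.
- beaker: White open beaker, 72 mm dia, 85 mm tall, on the bench on the robot's side of the trough; leave alone. Origin under its centre.
- bulb: Red rubber pipette bulb standing on its flat end, 60 mm dia, 85 mm tall, on the robot's side of the trough; leave alone. Origin under its centre.
- wash_bottle: White plastic bottle, 64 mm dia, 150 mm tall, on the bench beyond the +y end of the trough; leave alone. Origin under its centre.
- stand: Retort stand fixed on the bench beyond the trough: upright rod 12 mm dia, 332 mm tall, at its origin; foot plate 100 x 150 x 14 mm from 20 mm before to 80 mm beyond the rod; a clamp at 250 mm height points to its +x. An obstacle.
Not all that is in view belongs to the job. What is shaped like the bottle_a but purple or yellow is not meant.

How it is judged:
By the outcome, as a careful person would: the job done as asked, in the order asked, and still so for the second after the job is handed in, with the robot touching nothing.
It also fails if it takes over 67 s, if anything falls off the work surface, if the arm or the gripper's body presses on something with over 40 N, if the wrist force passes 120 N, or if a joint passes its speed limit or range.

## Working session

There is one attempt and no reset: what is moved stays moved. The work goes in short steps, Python scripts to look and compute and a tool call to move; the robot and the scene stay as the last step left them, time stands still between calls to the robot, and variables do not carry over. Pictures are saved under pics/ and viewed, at most 10 in all, crops included, and the job is handed in when it is done.

Besides the shell and the picture viewer there is one more tool, called after "Request:" by a JSON object that holds its "name" and its "arguments". arm_command: Moves the arm, as the interface text tells. Its arguments: {"type":"object","properties":{"series":{"type":"array"},"force":{"type":"number"}},"required":["series"]}

```bash
mkdir -p pics; ls
python3 - <<'E'
from station import arm
import cv2,numpy as np
np.set_printoptions(precision=4,suppress=True)
for n in ("scene","side"):
    f=arm.grab_frame(n); cv2.imwrite(f"pics/{n}0.png",f)
    m=arm.camera_model(n); print(n,m["fovy"],m["cx"],m["cy"]); print(np.array(m["pose"]))
print({k:v for k,v in arm.get_state().items()})
E
```

```text
pics
scene 53.208233658210055 323.172372577276 235.12997944496678
[[-0.4329  0.7475 -0.5038  1.1296]
 [ 0.9014  0.3565 -0.2456  0.3087]
 [-0.004  -0.5605 -0.8282  0.9258]
 [ 0.      0.      0.      1.    ]]
side 42.569650216233036 316.6163383049182 236.54165032154407
[[ 0.9155 -0.2044  0.3464  0.0306]
 [-0.4021 -0.487   0.7754 -1.235 ]
 [ 0.0102 -0.8492 -0.528   0.9199]
 [ 0.      0.      0.      1.    ]]
{'t': 0.1, 'q': array([ 1.5751,  0.3593,  0.0112, -0.0003, -1.2241, -0.2881]), 'qd': array([-0.0006, -0.0012,  0.0012,  0.0019,  0.0008,  0.0007]), 'joint_efforts': array([ -0.0028, -58.4166,  29.3752,   7.0157,   0.0102,  -0.0001]), 'eef_pos': array([0.1889, 0.6476, 0.2477]), 'ee_rot': array([ 3.1401, -0.0001, -0.2839]), 'force': array([0.6111, 0.5039, 0.1872]), 'moment': array([-0.0314,  0.0076,  0.0318]), 'gripper_force': 0.0, 'width': 0.08762478176441735}
```

View pics/scene0.png

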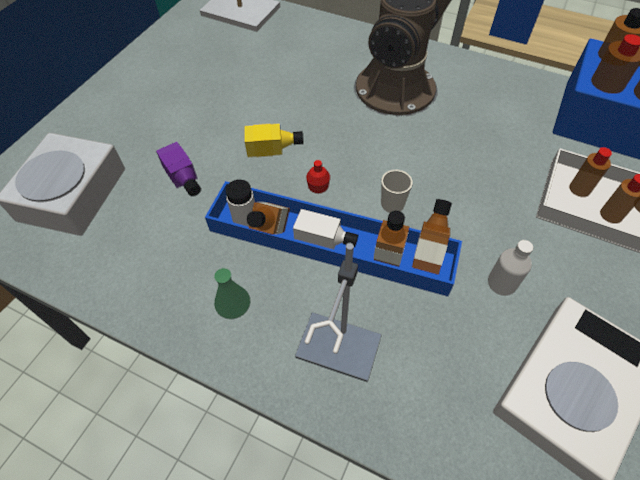

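View pics/side0.png

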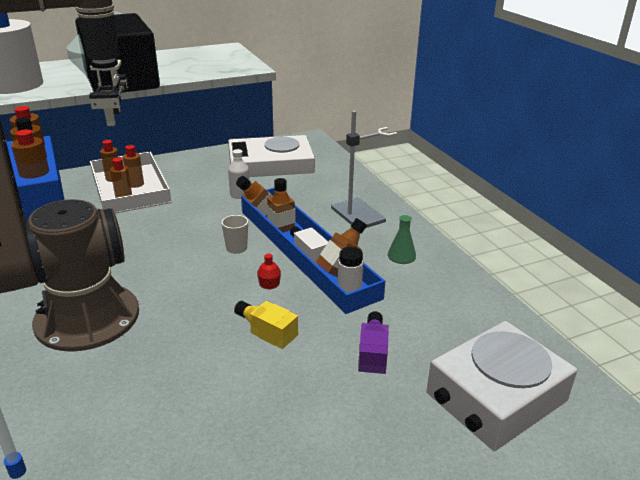

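The scene view shows the row from -y to +y:
- Jar at (240,200).
- Amber bottle leaning to +x, cap at (256,220): bottle_a.
- White bottle lying flat at (320,230).
- Standing amber bottle at (392,240): bottle_c.
- Amber bottle leaning towards the robot, cap at (442,207): bottle_b.

The purple and yellow bottles and the red-capped ambers lie outside the trough. Next I measure positions.

```bash
cat > h.py <<'E'
import cv2,numpy as np
from station import arm
np.set_printoptions(precision=4,suppress=True)
def ray(n,p,m=None):
    m=m or arm.camera_model(n); f=240/np.tan(np.radians(m["fovy"])/2); T=np.array(m["pose"])
    d=T[:3,:3]@np.array([(p[0]-m["cx"])/f,(p[1]-m["cy"])/f,1]); return T[:3,3],d/np.linalg.norm(d)
def onz(n,p,z):
    o,d=ray(n,p); return o+d*(z-o[2])/d[2]
def tri(p,q,a="scene",b="side"):
    o,d=ray(a,p); r,e=ray(b,q)
    s=np.linalg.lstsq(np.c_[d,-e],r-o,rcond=None)[0]
    A,B=o+d*s[0],r+e*s[1]; return (A+B)/2,np.linalg.norm(A-B)
def proj(n,P):
    m=arm.camera_model(n); f=240/np.tan(np.radians(m["fovy"])/2); T=np.array(m["pose"])
    c=T[:3,:3].T@(np.array(P)-T[:3,3]); return c[:2]/c[2]*f+[m["cx"],m["cy"]]
E
python3 - <<'E'
from h import *
I={n:cv2.imread(f"pics/{n}0.png") for n in("scene","side")}
R={"scene":(195,175,475,300),"side":(225,165,395,315)}
for n,im in I.items():
    hsv=cv2.cvtColor(im,cv2.COLOR_BGR2HSV); x0,y0,x1,y1=R[n]
    roi=np.zeros(im.shape[:2],np.uint8); roi[y0:y1,x0:x1]=255
    blue=cv2.inRange(hsv,(100,150,60),(125,255,255))&roi
    k,l,s,c=cv2.connectedComponentsWithStats(blue)
    pts=np.argwhere(np.isin(l,[i for i in range(1,k) if s[i,4]>40]))[:,::-1].astype(np.int32)
    hull=cv2.convexHull(pts)
    ap=cv2.approxPolyDP(hull,3,True)[:,0]; print(n,"hull",ap.tolist())
    print([onz(n,p,.056)[:2].round(3).tolist() for p in ap])
    dark=cv2.inRange(hsv,(0,0,0),(180,255,45))&roi
    k,l,s,c=cv2.connectedComponentsWithStats(dark)
    for i in range(1,k):
        if s[i,4]>25: print(n,"dark",s[i],c[i])
a=cv2.resize(I["scene"][170:300,200:470],None,fx=2.9,fy=2.9,interpolation=cv2.INTER_CUBIC)
cv2.imwrite("pics/crop1.png",a)
b=cv2.resize(I["side"][165:315,225:400],None,fx=4,fy=4,interpolation=cv2.INTER_CUBIC); cv2.imwrite("pics/crop2.png",b)
E
```

```text
scene hull [[461, 241], [453, 283], [446, 295], [213, 231], [205, 217], [224, 183], [229, 182]]
[[0.486, 0.328], [0.593, 0.342], [0.625, 0.338], [0.695, -0.173], [0.671, -0.211], [0.567, -0.226], [0.559, -0.217]]
scene dark [226 180  25  24 487] [238.1766 191.6016]
scene dark [195 182   5  13  49] [196.5714 188.2857]
scene dark [434 200  17  15 202] [441.8762 206.7525]
scene dark [387 211  17  20 261] [395.249  220.2567]
scene dark [247 212  18  15 235] [255.6426 218.8426]
scene dark [343 232  15  14 100] [349.93 238.27]
scene dark [338 270  19  16  77] [346.987  279.3636]
side hull [[383, 297], [345, 312], [243, 212], [241, 196], [296, 206], [384, 280]]
[[0.632, -0.266], [0.528, -0.281], [0.458, 0.235], [0.482, 0.329], [0.61, 0.209], [0.667, -0.209]]
side dark [236 176  15  14 134] [243.0224 182.7313]
side dark [275 179  11  12 126] [280.     184.5873]
side dark [352 219  16  14 131] [358.6718 225.5573]
side dark [290 226  10  10  42] [293.8571 229.8095]
side dark [340 247  22  19 363] [350.6694 256.135 ]
side dark [235 301  13  14 112] [240.0089 307.5804]
side dark [369 312  12   3  27] [374.4074 313.2593]
```

View pics/crop1.png

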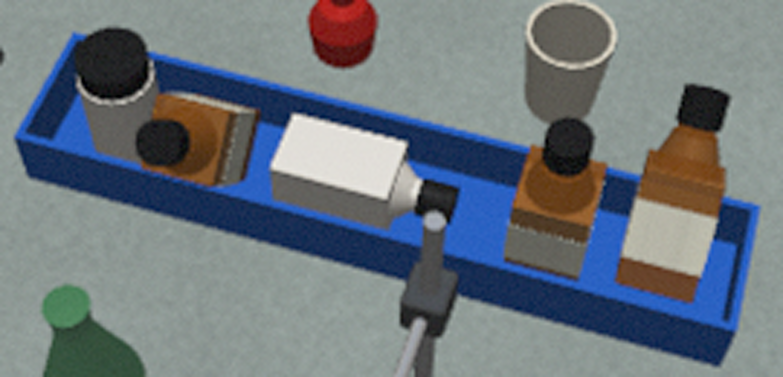

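View pics/crop2.png

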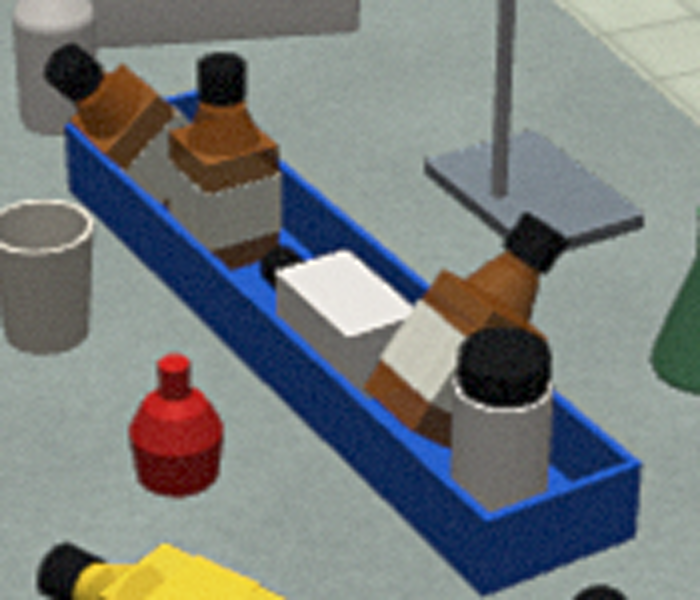

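Crops show, left to right (scene): jar lid (238,192), bottle_a cap (256,219) over the far wall, white bottle with cap (350,238), upright bottle_c cap (395,220), and bottle_b cap (442,207) tilted to the robot. All amber with black caps, so identities fit; purple and yellow are outside.

Run:
```python
from h import *
S=lambda x,y:(x/2.9+200,y/2.9+170)
D=lambda x,y:(x/4+225,y/4+165)
c=[onz("scene",S(*p),.056)[:2] for p in((77,36),(757,207),(727,325),(20,135))]
d=[onz("side",D(*p),.056)[:2] for p in((640,463),(490,518),(68,128))]
print("rim scene (near-,near+,far+,far-)",*c); print("side far-,near-,near+",*d)
near0=(c[0]+d[1])/2;near1=(c[1]+d[2])/2;far0=(c[3]+d[0])/2;far1=c[2]
v=(near1-near0)+(far1-far0);v/=np.linalg.norm(v);u=np.array([v[1],-v[0]])
C=(near0+near1+far0+far1)/4
print("len",np.linalg.norm(near1-near0),np.linalg.norm(near0-far0),"C",C,"yaw",np.arctan2(-v[0],v[1]))
def tr(n,P): P=np.array(P);print(n,P,"trough:",(P[:2]-C)@u,(P[:2]-C)@v,P[2])
for n,p,q in (("jar",(238.2,191.6),(350.7,256.1)),("a",(255.6,218.8),(358.7,225.6)),("b",(441.9,206.8),(243,182.7)),("c",(395.2,220.3),(280,184.6)),
 ("w",(349.9,238.3),(294.5,230.5))):
    P,e=tri(p,q);tr(n+f" cap err{e:.4f}",P)
for n,p in (("white top corners",None),):
    for s in((293,117),(410,143),(392,188),(274,160)): tr("w sc",onz("scene",S(*s),.062))
    for s in((345,252),(413,302),(350,334),(277,278)): tr("w sd",onz("side",D(*s),.062))
for s in((510,250),(582,275)): tr("c foot",onz("scene",S(*s),.006))
for s in((620,283),(692,298)): tr("b foot",onz("scene",S(*s),.006))
for s in((365,388),(450,440)): tr("a foot",onz("side",D(*s),.006))
tr("rod base",onz("side",D(499,195),.014)); tr("rod top",onz("side",(352.5,112),.332))
P,e=tri(S(428,290),(352,139)); tr(f"clamp boss {e}",P)
for q in((360,139),(396,131),(378,138)): tr("clamp",onz("side",q,.25))
```

```text
rim scene (near-,near+,far+,far-) [ 0.5631 -0.2213] [0.4865 0.3279] [0.5927 0.3375] [ 0.6677 -0.2076]
side far-,near-,near+ [ 0.6675 -0.2124] [ 0.5612 -0.226 ] [0.483  0.3214]
len 0.5537165202693267 0.10634147794792129 C [0.5768 0.0571] yaw 0.13809010787637926
jar cap err0.0033 [ 0.6053 -0.1529  0.1056] trough: -0.0006476494984147337 -0.21197027387212533 0.10559544009282051
a cap err0.0025 [ 0.6676 -0.0695  0.13  ] trough: 0.07251980205373693 -0.13786804578155815 0.12999733387466061
b cap err0.0024 [0.4733 0.266  0.1302] trough: -0.07370058368566132 0.22113861916895977 0.1302201531004447
c cap err0.0025 [0.5569 0.1924 0.1427] trough: -0.0010260026142551958 0.1367170226300478 0.14266550307391374
w cap err0.0097 [0.5676 0.1053 0.0392] trough: -0.002481013919772139 0.04904183597094613 0.03919743526095604
w sc [ 0.5648 -0.0217  0.062 ] trough: -0.022749895356913068 -0.07643263220620569 0.062000000000000166
w sc [0.5484 0.0708 0.062 ] trough: -0.026274143902555 0.017430726972297327 0.062000000000000166
w sc [0.5922 0.0758 0.062 ] trough: 0.01781787842849376 0.01641694886005882 0.062000000
[... 1015 characters left out ...]
05
a foot [ 0.6045 -0.084   0.006 ] trough: 0.008036242350068725 -0.14360320876685384 0.006000000000000116
rod base [0.7669 0.1744 0.014 ] trough: 0.2044515953767225 0.08996878127972745 0.014000000000000012
rod top [0.7594 0.1703 0.332 ] trough: 0.19646384883784823 0.08693275161219817 0.33199999999999996
clamp boss 0.0006138369669361908 [0.7638 0.1742 0.252 ] trough: 0.2013807756721005 0.09024395275959943 0.25198083696881174
clamp [0.7864 0.1703 0.25  ] trough: 0.22319469901239544 0.08329897526346748 0.2499999999999999
clamp [0.9081 0.183  0.25  ] trough: 0.3455007981280407 0.07909660188565976 0.25
clamp [0.836  0.1576 0.25  ] trough: 0.2705863631882257 0.06384834858363533 0.2500000000000001
```

```bash
cat >> h.py <<'E'
from scipy.spatial.transform import Rotation as Ro, Slerp
YAW=.138; C=np.array([.5768,.0571]); v=np.array([-np.sin(YAW),np.cos(YAW)]); u=np.array([v[1],-v[0]])
def T2W(x,y,z): return np.r_[C+u*x+v*y,z]
def W2T(P): P=np.array(P)-np.r_[C,0]; return np.array([P[:2]@u,P[:2]@v,P[2]])
def pose(g,tilt=0,close="y",ahead=.003):
    """grasp point in trough coords. close y: tilt>0 tool leans to point +x; close x: tilt>0 points +y"""
    t=np.radians(tilt); B=Ro.from_euler("z",YAW)
    if close=="y": R=B*Ro.from_euler("y",-t)*Ro.from_euler("x",np.pi)
    else: R=B*Ro.from_euler("x",t)*Ro.from_euler("z",-np.pi/2)*Ro.from_euler("x",np.pi)
    return T2W(*g)-R.apply([0,0,ahead]),R
def cur():
    s=arm.get_state(); return np.array(s["eef_pos"]),Ro.from_euler("xyz",s["ee_rot"])
def plan(start,*goals,maxn=None):
    """prints rows (tool-frame turn/90deg, shift/0.1m) call by call"""
    p,R=start
    for gi,(gp,gR) in enumerate(goals):
        n=1
        while True:
            ok=True;q,Q=p,R;out=[];sl=Slerp([0,1],Ro.concatenate([R,gR]))
            for i in range(1,n+1):
                np_,nR=p+(gp-p)*i/n,sl(i/n)
                r=np.r_[(Q.inv()*nR).as_rotvec()/(np.pi/2),Q.inv().apply(np_-q)/.1]
                ok&=np.abs(r).max()<=1; out.append(r); r=r.round(2)
                q=q+Q.apply(r[3:]*.1);Q=Q*Ro.from_rotvec(r[:3]*np.pi/2)
            if ok: break
            n+=1
        for r in out[:1] if n==1 else out:
            rows=max(np.linalg.norm(r[3:])*.1/.0625,np.linalg.norm(r[:3])*90/10.7)
            print("goal",gi,r.round(2).tolist(),"rows",round(rows,1))
        p,R=q,Q
E
python3 - <<'E'
from h import *
pre=pose((-.0737-.07*.643,.222,.130+.07*.766),40)
g=pose((-.0737,.2215,.130),40)
up=pose((-.0737,.2215,.175),40)
st=pose((0,.2215,.19),0)
dn=pose((0,.2215,.145),0)
print(pre[0],g[0],pose((0,0,0),40)[1].as_matrix())
plan(cur(),pre,g,up,st,dn)
E
```

```text
[0.4268 0.2604 0.1859] [0.4714 0.2661 0.1323] [[ 0.7588  0.1376  0.6367]
 [ 0.1054 -0.9905  0.0884]
 [ 0.6428  0.     -0.766 ]]
goal 0 [0.02, 0.11, -0.06, 0.84, 0.76, 0.16] rows 1.8
goal 0 [0.03, 0.11, -0.07, 0.73, 0.85, 0.26] rows 1.8
goal 0 [0.02, 0.11, -0.06, 0.58, 0.93, 0.34] rows 1.8
goal 0 [0.03, 0.11, -0.07, 0.43, 0.99, 0.4] rows 1.8
goal 1 [-0.0, -0.0, 0.0, -0.01, 0.0, 0.7] rows 1.1
goal 2 [-0.0, -0.0, 0.0, 0.3, 0.0, -0.35] rows 0.7
goal 3 [-0.0, -0.45, 0.0, 0.67, 0.01, 0.37] rows 3.8
goal 4 [-0.0, 0.0, 0.01, 0.01, 0.0, 0.45] rows 0.7
```

Request:
{"name": "arm_command", "arguments": {"series": [0.02,0.11,-0.06,0.84,0.76,0.16,0.6,0.02,0.11,-0.06,0.84,0.76,0.16,0.6,0.02,0.11,-0.06,0.84,0.76,0.16,0.6], "force": 25}}

```text
t: 0.48
eef_pos: [0.249, 0.5479, 0.2318]
ee_rot: [-3.121, -0.174, -0.192]
force: [-0.1, 1.0, 1.5]
width: 0.0633
gripper_force: 0.0
```

Request:
{"name": "arm_command", "arguments": {"series": [0.03,0.11,-0.07,0.73,0.85,0.26,0.6,0.03,0.11,-0.07,0.73,0.85,0.26,0.6,0.03,0.11,-0.07,0.73,0.85,0.26,0.6]}}

```text
t: 0.85
eef_pos: [0.3083, 0.4505, 0.2168]
ee_rot: [-3.101, -0.35, -0.084]
force: [-0.4, 0.4, 1.3]
width: 0.0527
gripper_force: 0.0
```

Request:
{"name": "arm_command", "arguments": {"series": [0.02,0.11,-0.06,0.58,0.93,0.34,0.6,0.02,0.11,-0.06,0.58,0.93,0.34,0.6,0.02,0.11,-0.06,0.58,0.93,0.34,0.6]}}

```text
t: 1.23
eef_pos: [0.3681, 0.3527, 0.2005]
ee_rot: [-3.112, -0.526, 0.011]
force: [0.3, 0.5, 0.8]
width: 0.0523
gripper_force: 0.0
```

Request:
{"name": "arm_command", "arguments": {"series": [0.03,0.11,-0.07,0.43,0.99,0.4,0.6,0.03,0.11,-0.07,0.43,0.99,0.4,0.6,0.03,0.11,-0.07,0.43,0.99,0.4,0.6,0.03,0.11,-0.07,0.43,0.99,0.4,0.6]}}

```text
t: 1.72
eef_pos: [0.4534, 0.2995, 0.2496]
ee_rot: [3.116, -0.634, 0.14]
force: [0.2, -1.0, -0.6]
width: 0.0525
gripper_force: 0.0
```

Run:
```python
from h import *
f=arm.grab_frame("wrist"); cv2.imwrite("pics/w1.png",f)
s=arm.get_state(); print(s["t"],s["eef_pos"],s["ee_rot"],s["width"],s["q"],s["force"])
g=pose((-.0737,.2215,.130),40)
print(pose((-.0737-.07*.643,.222,.130+.07*.766),40)[1].as_euler("xyz"))
plan(cur(),g)
h=cv2.cvtColor(f,cv2.COLOR_BGR2HSV); d=cv2.inRange(h,(0,0,0),(180,255,45))
k,l,st,c=cv2.connectedComponentsWithStats(d)
for i in range(1,k):
    if st[i,4]>300: print(st[i],c[i])
print("cap expected",proj("wrist",T2W(-.0737,.2215,.130)))
```

```text
1.775 [0.4531 0.2995 0.2492] [ 3.1154 -0.6338  0.1407] 0.05275886649358422 [ 1.0746 -0.0987 -1.014   1.1355 -0.573  -0.3334] [ 0.4494 -0.4652 -0.3737]
[ 3.1416 -0.6981  0.138 ]
goal 0 [0.01, 0.02, 0.0, -0.29, 0.16, 0.52] rows 1.0
goal 0 [0.01, 0.02, 0.0, -0.31, 0.18, 0.5] rows 1.0
[  0 155  26  47 643] [  8.423  174.0731]
[226 284  31  53 995] [244.7437 315.0643]
[ 344  284   71   53 2334] [376.8599 316.8565]
[    0   293   640   187 53020] [229.5672 416.5753]
[  439   293   201   121 14095] [537.5192 359.3985]
[224 374  19  24 346] [232.422  384.5087]
[398 374  19  24 334] [407.6168 384.5719]
cap expected [371.2389 329.059 ]
```

View pics/w1.png

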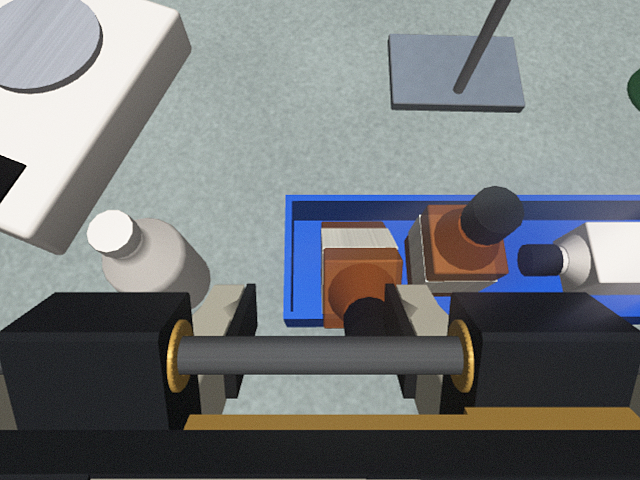

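The wrist view shows bottle_b's cap at about (368,315), close to the projected (371,329), so the measurement holds. The 40° tilt drives joint 3 to its limit, so I'll grip at 20° instead.

Run:
```python
from h import *
s=np.sin(np.radians(20));c=np.cos(np.radians(20))
plan(cur(),pose((-.0737-.07*s,.2215,.130+.07*c),20))
```

```text
goal 0 [0.02, -0.18, -0.0, -0.38, 0.35, 0.36] rows 1.5
```

Request:
{"name": "arm_command", "arguments": {"series": [0.02,-0.18,0,-0.38,0.35,0.36,0.6,0.02,-0.18,0,-0.38,0.35,0.36,0.6,0.02,-0.18,0,-0.38,0.35,0.36,0.6,0.02,-0.18,0,-0.38,0.35,0.36,0.6]}}

```text
t: 2.28
eef_pos: [0.4477, 0.2637, 0.1979]
ee_rot: [-3.136, -0.351, 0.14]
force: [-0.2, 0.0, 0.6]
width: 0.0525
gripper_force: 0.0
```

Run:
```python
from h import *
s=arm.get_state(); print(s["t"],s["eef_pos"],s["ee_rot"],s["q"])
plan(cur(),pose((-.0737,.2215,.130),20))
```

```text
2.275 [0.4477 0.2637 0.1979] [-3.1355 -0.3507  0.1395] [ 1.0691 -0.029  -0.8251  0.4923 -0.6124  0.2594]
goal 0 [-0.0, -0.0, 0.0, 0.01, 0.01, 0.7] rows 1.1
```

Request:
{"name": "arm_command", "arguments": {"series": [0,0,0,0.01,0.01,0.35,0.6,0,0,0,0.01,0.01,0.7,0.6,0,0,0,0.01,0.01,0.7,0.6,0,0,0,0.01,0.01,0.7,0.2,0,0,0,0.01,0.01,0.7,0.2,0,0,0,0.01,0.01,0.7,0.2,0,0,0,0.01,0.01,0.7,0.2], "force": 25}}

```text
t: 3.15
eef_pos: [0.4728, 0.2658, 0.1338]
ee_rot: [-3.134, -0.353, 0.139]
force: [-3.9, 0.3, 8.0]
width: 0.0335
gripper_force: 25.0
```

Run:
```python
from h import *
s=arm.get_state(); print(s["t"],s["eef_pos"],s["ee_rot"],s["q"],s["width"],s["gripper_force"],s["force"])
print("grasp trough",W2T(cur()[0]+cur()[1].apply([0,0,.003])))
plan(cur(),pose((-.0737,.2215,.175),20),pose((0,.2215,.19),-20),pose((0,.2215,.146),-20))
```

```text
3.15 [0.4728 0.2658 0.1338] [-3.1339 -0.3527  0.1393] [ 0.9544  0.091  -0.9319  0.7178 -0.3835  0.1082] 0.03352031585739134 25.0010946393013 [-3.9179  0.3251  8.0128]
grasp trough [-0.0733  0.221   0.131 ]
goal 0 [-0.01, -0.0, 0.0, 0.15, -0.01, -0.41] rows 0.7
goal 1 [0.0, -0.45, -0.0, 0.76, 0.0, 0.12] rows 3.8
goal 2 [0.0, 0.0, -0.0, 0.15, -0.0, 0.41] rows 0.7
```

Request:
{"name": "arm_command", "arguments": {"series": [0,0,0,0.07,0,-0.2,0.2,0,0,0,0.15,0,-0.41,0.2,0,0,0,0.15,0,-0.41,0.2], "force": 30}}

```text
t: 3.52
eef_pos: [0.4726, 0.2655, 0.1772]
ee_rot: [-3.133, -0.352, 0.138]
force: [0.1, 0.4, -4.6]
width: 0.0334
gripper_force: 30.0
```

Request:
{"name": "arm_command", "arguments": {"series": [0,-0.07,0,0.12,0,0.0,0.2,0,-0.14,0,0.24,0,0.0,0.2,0,-0.21,0,0.36,0,0.02,0.2,0,-0.28,0,0.48,0,0.04,0.2,0,-0.36,0,0.6,0,0.08,0.2,0,-0.45,0,0.76,0,0.12,0.2,0,-0.45,0,0.76,0,0.12,0.2]}}

```text
t: 4.4
eef_pos: [0.5491, 0.2737, 0.1844]
ee_rot: [3.141, 0.364, 0.136]
force: [-0.4, -0.2, -5.8]
width: 0.0334
gripper_force: 30.0
```

Run:
```python
from h import *
f=arm.grab_frame("side"); g=arm.grab_frame("scene")
cv2.imwrite("pics/b1.png",np.hstack([cv2.resize(f[110:310,180:380],(400,400)),cv2.resize(g[130:330,320:520],(400,400))]))
s=arm.get_state(); print(s["t"],s["eef_pos"],s["ee_rot"],s["q"],s["width"],s["gripper_force"],s["force"],s["moment"])
print("grasp trough",W2T(cur()[0]+cur()[1].apply([0,0,.003])))
plan(cur(),pose((0,.2215,.146),-20))
```

```text
4.5 [0.5475 0.274  0.1877] [-3.1394  0.3585  0.1393] [ 0.6693  0.5021  0.1196 -0.1807 -1.5011  1.0815] 0.03340363173030478 29.99952882528305 [-0.8949  0.6328 -3.1651] [ 0.1739 -1.5835  0.0555]
grasp trough [-0.0003  0.2188  0.1849]
goal 0 [-0.0, 0.01, 0.0, 0.14, -0.03, 0.36] rows 0.6
```

View pics/b1.png

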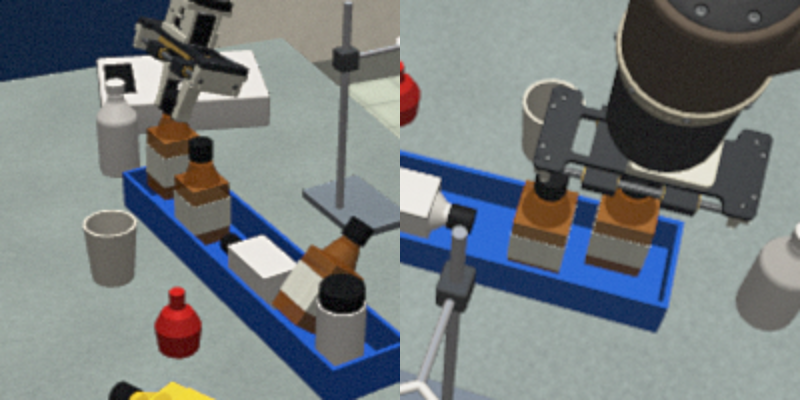

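Bottle_b hangs nearly upright over its place in both halves of the view. Lowering, with a force check.

Request:
{"name": "arm_command", "arguments": {"series": [0,0.01,0,0.07,-0.01,0.18,0.2,0,0.01,0,0.12,-0.01,0.3,0.2,0,0.01,0,0.14,-0.01,0.36,0.2,0,0.01,0,0.15,-0.01,0.38,0.2,0,0.01,0,0.15,-0.01,0.38,0.2]}}

```text
t: 5.12
eef_pos: [0.548, 0.2764, 0.1504]
ee_rot: [-3.136, 0.34, 0.143]
force: [-1.2, 0.7, -3.1]
width: 0.0332
gripper_force: 30.0
```

Run:
```python
from h import *
s=arm.get_state(); print(s["t"],s["force"],s["moment"],"grasp trough",W2T(cur()[0]+cur()[1].apply([0,0,.003])))
```

```text
5.125 [-1.1874  0.6502 -3.0735] [ 0.167  -1.5732  0.0587] grasp trough [0.0007 0.2212 0.1476]
```

Request:
{"name": "arm_command", "arguments": {"series": [0,0,0,0.01,0,0.02,0.2,0,0,0,0.014,0,0.037,0.2,0,0,0,0.014,0,0.037,0.2]}}

```text
t: 5.5
eef_pos: [0.5482, 0.2765, 0.1467]
ee_rot: [-3.136, 0.34, 0.143]
force: [-1.3, 1.0, 0.7]
width: 0.0333
gripper_force: 30.0
```

Request:
{"name": "arm_command", "arguments": {"series": [0,0,0,0.007,0,0.02,0.2,0,0,0,0.007,0,0.02,0.2]}}

```text
t: 5.75
eef_pos: [0.5483, 0.2767, 0.1466]
ee_rot: [-3.135, 0.339, 0.144]
force: [-3.3, 0.7, 12.9]
width: 0.0333
gripper_force: 30.0
```

Request:
{"name": "arm_command", "arguments": {"series": [0,0,0,-0.005,0,-0.01,0.6,0,0,0,-0.005,0,-0.01,0.6,0,0,0,-0.005,0,-0.01,0.6,0,0,0,0,0,-0.4,0.6,0,0,0,0,0,-0.8,0.6,0,0,0,0,0,-1,0.6,0,0,0,0,0,-1,0.6]}}

```text
t: 6.62
eef_pos: [0.582, 0.2808, 0.2393]
ee_rot: [-3.135, 0.338, 0.143]
force: [-0.1, -0.7, -0.1]
width: 0.0523
gripper_force: 0.0
```

Run:
```python
from h import *
s=arm.get_state(); print(s["t"],s["eef_pos"],s["ee_rot"],s["q"],s["width"],s["force"])
pre=pose((.0725,-.137,.26),0)
plan(cur(),pre,pose((.0725,-.137,.131),0))
I=[]
for n,q in(("scene",(441,207)),("side",(260,175))):
    f=arm.grab_frame(n);P=proj(n,T2W(0,.221,.143)); print(n,"b cap expected",P)
    d=cv2.inRange(cv2.cvtColor(f,cv2.COLOR_BGR2HSV),(0,0,0),(180,255,45))
    k,l,st,c=cv2.connectedComponentsWithStats(d)
    for i in range(1,k):
        if np.linalg.norm(c[i]-P)<25 and st[i,4]>20: print(st[i],c[i])
    cv2.imwrite(f"pics/{n}2.png",f)
```

```text
6.625 [0.582  0.2808 0.2393] [-3.1348  0.338   0.1429] [ 0.6513  0.5117  0.2565 -0.1683 -1.6097  1.0797] 0.05230062633867022 [-0.0889 -0.6807 -0.0751]
goal 0 [-0.0, 0.05, 0.0, 0.06, 0.89, -0.09] rows 1.4
goal 0 [-0.0, 0.06, 0.0, 0.07, 0.9, -0.09] rows 1.4
goal 0 [-0.0, 0.05, 0.0, 0.08, 0.89, -0.07] rows 1.4
goal 0 [-0.0, 0.06, 0.0, 0.08, 0.9, -0.08] rows 1.4
goal 1 [-0.0, -0.0, 0.0, -0.0, 0.0, 0.65] rows 1.0
goal 1 [-0.0, -0.0, 0.0, -0.01, 0.01, 0.64] rows 1.0
scene b cap expected [437.1832 230.6387]
[407 217  17   7  50] [414.88 219.94]
[429 221  18  19 247] [437.0202 230.5304]
side b cap expected [266.5023 173.0192]
[260 167  11  13 125] [265.112 172.928]
[275 179  11  12 125] [279.96  184.624]
```

Bottle_b stands (cap seen within 1.5 px of expected in both views) and c is unmoved. On to bottle_a, keeping clear of the stand.

Run:
```python
from h import *
plan(cur(),pose((.01,.14,.26),0),pose((.01,-.137,.26),0),pose((.0725,-.137,.20),0),pose((.0725,-.137,.131),0))
```

```text
goal 0 [-0.0, 0.22, 0.0, -0.32, 0.81, -0.16] rows 1.8
goal 1 [-0.0, -0.0, 0.0, -0.0, 0.92, -0.01] rows 1.5
goal 1 [-0.0, -0.0, 0.0, -0.0, 0.92, -0.0] rows 1.5
goal 1 [-0.0, -0.0, 0.0, -0.01, 0.93, -0.01] rows 1.5
goal 2 [-0.0, -0.0, 0.0, 0.63, 0.0, 0.6] rows 1.4
goal 3 [-0.0, -0.0, 0.0, -0.01, 0.0, 0.69] rows 1.1
```

Request:
{"name": "arm_command", "arguments": {"series": [0,0.11,0,-0.2,0.4,-0.1,0.6,0,0.22,0,-0.32,0.81,-0.16,0.6,0,0.22,0,-0.32,0.81,-0.16,0.6]}}

```text
t: 7.1
eef_pos: [0.5631, 0.1925, 0.2627]
ee_rot: [-3.138, -0.004, 0.141]
force: [-0.5, 0.7, 1.0]
width: 0.0528
gripper_force: 0.0
```

Request:
{"name": "arm_command", "arguments": {"series": [0,0,0,0,0.5,0,0.6,0,0,0,0,0.92,0,0.6]}}

```text
t: 7.35
eef_pos: [0.5804, 0.105, 0.2623]
ee_rot: [-3.136, -0.003, 0.142]
force: [0.7, 0.2, 0.2]
width: 0.0526
gripper_force: 0.0
```

Request:
{"name": "arm_command", "arguments": {"series": [0,0,0,0,0.5,0,0.6,0,0,0,0,0.92,0,0.6]}}

```text
t: 7.6
eef_pos: [0.5936, 0.0134, 0.2616]
ee_rot: [-3.136, -0.003, 0.141]
force: [0.7, 0.4, 0.2]
width: 0.0528
gripper_force: 0.0
```

Request:
{"name": "arm_command", "arguments": {"series": [0,0,0,0,0.5,0,0.6,0,0,0,0,0.93,0,0.6,0,0,0,0,0.93,0,0.6]}}

```text
t: 7.98
eef_pos: [0.6067, -0.0797, 0.2605]
ee_rot: [-3.136, -0.002, 0.138]
force: [0.2, 0.6, -0.0]
width: 0.0526
gripper_force: 0.0
```

Request:
{"name": "arm_command", "arguments": {"series": [0,0,0,0.3,0,0.3,0.6,0,0,0,0.63,0,0.6,0.6,0,0,0,0.63,0,0.6,0.6]}}

```text
t: 8.35
eef_pos: [0.6692, -0.067, 0.1973]
ee_rot: [-3.135, 0.002, 0.141]
force: [-1.3, 0.9, -0.7]
width: 0.0528
gripper_force: 0.0
```

Run:
```python
from h import *
s=arm.get_state(); print(s["t"],s["eef_pos"],s["ee_rot"],s["q"],s["width"],s["force"])
print(W2T(cur()[0]))
plan(cur(),pose((.0725,-.1375,.131),0))
```

```text
8.35 [ 0.6692 -0.067   0.1973] [-3.1353  0.0024  0.1414] [ 0.1859  0.39   -0.0577 -0.0071 -1.1252  1.5293] 0.05284044290155145 [-1.3064  0.8777 -0.683 ]
[ 0.0744 -0.1356  0.1973]
goal 0 [-0.0, 0.0, 0.0, -0.02, 0.02, 0.63] rows 1.0
```

Request:
{"name": "arm_command", "arguments": {"series": [0,0,0,-0.02,0.02,0.35,0.6,0,0,0,-0.02,0.02,0.63,0.6,0,0,0,-0.02,0.02,0.63,0.6,0,0,0,-0.02,0.02,0.63,0.2,0,0,0,-0.02,0.02,0.63,0.2,0,0,0,-0.02,0.02,0.63,0.2,0,0,0,-0.02,0.02,0.63,0.2], "force": 25}}

```text
t: 9.22
eef_pos: [0.669, -0.0699, 0.1408]
ee_rot: [-3.136, -0.008, 0.141]
force: [0.4, 2.8, 6.5]
width: 0.0334
gripper_force: 25.0
```

Run:
```python
from h import *
s=arm.get_state(); print(s["t"],s["width"],s["gripper_force"],s["force"])
print("grasp trough",W2T(cur()[0]+cur()[1].apply([0,0,.003])))
plan(cur(),pose((.0725,-.1365,.175),0),pose((0,-.1365,.19),40),pose((0,-.1365,.150),40))
```

```text
9.225 0.03337147949554521 25.00406116247177 [0.3715 2.8457 6.4855]
grasp trough [ 0.0739 -0.1384  0.1378]
goal 0 [-0.0, -0.01, 0.0, -0.01, -0.02, -0.37] rows 0.6
goal 1 [-0.0, 0.45, 0.0, -0.75, -0.0, -0.14] rows 3.8
goal 2 [-0.0, -0.0, -0.0, -0.26, -0.0, 0.31] rows 0.6
```

Request:
{"name": "arm_command", "arguments": {"series": [0,0,0,0,-0.01,-0.2,0.2,0,0,0,-0.01,-0.02,-0.4,0.2,0,0,0,-0.01,-0.02,-0.4,0.2], "force": 30}}

```text
t: 9.6
eef_pos: [0.667, -0.0685, 0.1802]
ee_rot: [-3.136, -0.007, 0.141]
force: [0.7, -0.1, -4.7]
width: 0.0331
gripper_force: 30.0
```

Request:
{"name": "arm_command", "arguments": {"series": [0,0.07,0,-0.12,0,-0.05,0.2,0,0.14,0,-0.24,0,-0.1,0.2,0,0.21,0,-0.36,0,-0.14,0.2,0,0.28,0,-0.48,0,-0.16,0.2,0,0.36,0,-0.6,0,-0.17,0.2,0,0.45,0,-0.75,0,-0.16,0.2,0,0.45,0,-0.75,0,-0.16,0.2]}}

```text
t: 10.48
eef_pos: [0.5853, -0.0895, 0.19]
ee_rot: [-3.116, -0.694, 0.133]
force: [1.9, 0.3, -3.8]
width: 0.0333
gripper_force: 30.0
```

Run:
```python
from h import *
f=arm.grab_frame("side"); g=arm.grab_frame("scene")
cv2.imwrite("pics/a1.png",np.hstack([cv2.resize(f[150:350,240:440],(400,400)),cv2.resize(g[130:330,160:360],(400,400))]))
s=arm.get_state(); print(s["t"],s["eef_pos"],s["ee_rot"],s["q"],s["width"],s["gripper_force"],s["force"],s["moment"])
print("grasp trough",W2T(cur()[0]+cur()[1].apply([0,0,.003])))
plan(cur(),pose((0,-.1365,.152),40))
```

```text
10.575 [ 0.5923 -0.0874  0.1955] [-3.1158 -0.7064  0.1361] [ 0.1764  0.0232 -0.8382  0.1426 -0.0026  1.3976] 0.03313640588639833 29.999516308307648 [ 1.0076  0.1407 -3.0087] [-0.5573  2.6378  0.0178]
grasp trough [-0.0025 -0.1452  0.1932]
goal 0 [-0.02, -0.01, -0.0, -0.25, -0.08, 0.33] rows 0.7
```

View pics/a1.png

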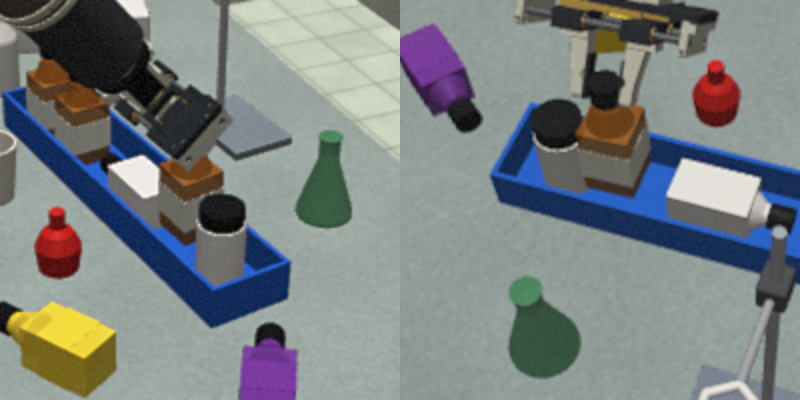

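Bottle_a is held upright, but joint 5 is at its limit and y has drifted 8 mm towards the jar. I'll reduce the tilt slightly and correct y before lowering.

Run:
```python
from h import *
plan(cur(),pose((0.0,-.133,.185),35),pose((0.0,-.133,.157),35))
```

```text
goal 0 [-0.02, -0.06, -0.0, -0.03, -0.12, 0.08] rows 0.5
goal 1 [0.0, -0.0, -0.0, -0.16, -0.0, 0.23] rows 0.5
```

Request:
{"name": "arm_command", "arguments": {"series": [-0.02,-0.06,0,-0.03,-0.12,0.08,0.2,-0.02,-0.06,0,-0.03,-0.12,0.08,0.2,-0.02,-0.06,0,-0.03,-0.12,0.08,0.2]}}

```text
t: 10.95
eef_pos: [0.5954, -0.0763, 0.1908]
ee_rot: [3.141, -0.61, 0.139]
force: [-1.3, -1.3, -4.3]
width: 0.0331
gripper_force: 30.0
```

Run:
```python
from h import *
s=arm.get_state(); print(s["t"],s["ee_rot"],s["q"],s["force"],s["moment"])
print("grasp trough",W2T(cur()[0]+cur()[1].apply([0,0,.003])))
plan(cur(),pose((0,-.134,.158),35))
```

```text
10.95 [ 3.1408 -0.6096  0.1391] [ 0.1464  0.0336 -0.9199  0.5786 -0.0092  0.9862] [-1.3003 -1.3235 -4.3381] [-0.5456  2.8427 -0.0974]
grasp trough [ 0.0018 -0.1347  0.1884]
goal 0 [0.0, 0.0, 0.0, -0.19, -0.01, 0.24] rows 0.5
```

Run:
```python
from h import *
plan(cur(),pose((0.005,-.135,.165),28),pose((0.005,-.135,.150),28))
```

```text
goal 0 [0.0, -0.08, 0.0, -0.1, 0.0, 0.21] rows 0.6
goal 1 [0.0, 0.0, 0.0, -0.07, 0.0, 0.13] rows 0.2
```

Request:
{"name": "arm_command", "arguments": {"series": [0,-0.04,0,-0.05,0,0.1,0.2,0,-0.08,0,-0.1,0,0.21,0.2,0,-0.08,0,-0.1,0,0.21,0.2,0,-0.08,0,-0.1,0,0.21,0.2]}}

```text
t: 11.45
eef_pos: [0.599, -0.0759, 0.1683]
ee_rot: [3.141, -0.486, 0.138]
force: [-1.0, 0.3, -3.9]
width: 0.0336
gripper_force: 30.0
```

Run:
```python
from h import *
s=arm.get_state(); print(s["t"],s["ee_rot"],s["q"],s["force"],s["moment"])
print("grasp trough",W2T(cur()[0]+cur()[1].apply([0,0,.003])))
plan(cur(),pose((0.004,-.135,.152),28))
```

```text
11.45 [ 3.1415 -0.4857  0.1376] [ 0.2177  0.1015 -0.6956  0.1307 -0.2916  1.3747] [-1.0409  0.3374 -3.9084] [-0.343   2.2563 -0.0842]
grasp trough [ 0.0051 -0.1348  0.1656]
goal 0 [0.0, 0.0, -0.0, -0.07, 0.0, 0.12] rows 0.2
```

Request:
{"name": "arm_command", "arguments": {"series": [0,0,0,-0.02,0,0.04,0.2,0,0,0,-0.04,0,0.08,0.2,0,0,0,-0.04,0,0.08,0.2]}}

```text
t: 11.82
eef_pos: [0.5984, -0.0764, 0.1589]
ee_rot: [3.141, -0.484, 0.137]
force: [-1.3, 0.5, -4.5]
width: 0.0333
gripper_force: 30.0
```

Request:
{"name": "arm_command", "arguments": {"series": [0,0,0,-0.02,0,0.04,0.2,0,0,0,-0.02,0,0.04,0.2]}}

```text
t: 12.08
eef_pos: [0.6001, -0.0759, 0.1558]
ee_rot: [3.141, -0.487, 0.138]
force: [-0.3, 0.3, 1.1]
width: 0.0331
gripper_force: 30.0
```

Request:
{"name": "arm_command", "arguments": {"series": [0,0,0,-0.01,0,0.02,0.2,0,0,0,-0.01,0,0.02,0.2]}}

```text
t: 12.32
eef_pos: [0.6017, -0.0755, 0.1557]
ee_rot: [3.141, -0.491, 0.139]
force: [-2.8, -1.6, 11.1]
width: 0.0332
gripper_force: 30.0
```

Request:
{"name": "arm_command", "arguments": {"series": [0,0,0,0,0,0,0.2,0,0,0,0,0,0,0.2,0,0,0,0.01,0,-0.01,0.2,0,0,0,0.01,0,-0.01,0.2], "force": 4}}

```text
t: 12.82
eef_pos: [0.6007, -0.0757, 0.1554]
ee_rot: [3.141, -0.487, 0.138]
force: [-0.1, 0.2, 5.6]
width: 0.0341
gripper_force: 4.0
```

Run:
```python
from h import *
f=arm.grab_frame("side"); g=arm.grab_frame("scene")
cv2.imwrite("pics/a2.png",np.hstack([cv2.resize(f[170:320,260:410],(400,400)),cv2.resize(g[150:300,180:330],(400,400))]))
s=arm.get_state(); print(s["t"],s["force"],s["gripper_force"],W2T(cur()[0]+cur()[1].apply([0,0,.003])))
```

```text
12.925 [-0.0785  0.6542  5.4756] 4.0001048147678375 [ 0.0069 -0.1348  0.1527]
```

View pics/a2.png

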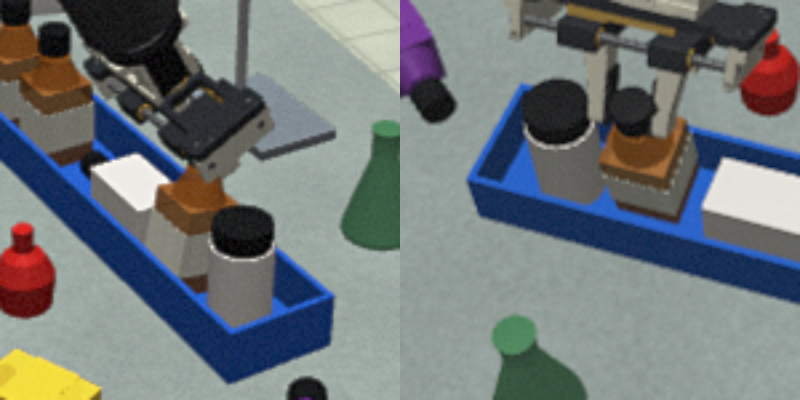

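Side and scene halves show a set down but still leaning about 12° to +x between the fingers. I'll regrip, shift it 15 mm to +x, then tip it upright by moving the cap back with a light grip.

Request:
{"name": "arm_command", "arguments": {"series": [0,0,0,0,0,0,0.2,0,0,0,0,0,0,0.2,0,0,0,0.02,0,-0.035,0.2,0,0,0,0.15,0,0.035,0.2,0,0,0,0.15,0,0.035,0.2,0,0,0,0.13,0,0.07,0.2,0,0,0,0.13,0,0.07,0.2], "force": 25}}

```text
t: 13.8
eef_pos: [0.6157, -0.0737, 0.1554]
ee_rot: [3.141, -0.488, 0.138]
force: [-1.9, -0.5, 5.9]
width: 0.0336
gripper_force: 25.0
```

Request:
{"name": "arm_command", "arguments": {"series": [0,0,0,0,0,0,0.2,0,0,0,0,0,0,0.2,0,0,0,-0.06,0,-0.03,0.2,0,0,0,-0.12,0,-0.06,0.2,0,0,0,-0.17,0,-0.08,0.2,0,0,0,-0.22,0,-0.1,0.2,0,0,0,-0.22,0,-0.1,0.2], "force": 6}}

```text
t: 14.68
eef_pos: [0.5895, -0.0774, 0.152]
ee_rot: [3.141, -0.483, 0.137]
force: [0.4, -0.3, -1.9]
width: 0.0336
gripper_force: 6.0
```

```bash
cat > chk.py <<'E'
from h import *
def lean(n,roi):
    """amber blob axis in image: print label/body min-area rect and expected vertical direction"""
s=arm.get_state(); print(s["t"],s["q"],s["force"],s["gripper_force"],W2T(cur()[0]+cur()[1].apply([0,0,.003])))
f=arm.grab_frame("scene"); h=cv2.cvtColor(f,cv2.COLOR_BGR2HSV)
d=cv2.inRange(h,(0,0,0),(180,255,45)); k,l,st,c=cv2.connectedComponentsWithStats(d)
for i in range(1,k):
    if st[i,4]>40 and 225<c[i][0]<365 and 180<c[i][1]<260: print("dark",st[i],c[i])
am=cv2.inRange(h,(5,120,50),(22,255,255)); k,l,st,c=cv2.connectedComponentsWithStats(am)
for i in range(1,k):
    if st[i,4]>40 and 235<c[i][0]<300 and 180<c[i][1]<260: print("amber",st[i],c[i])
E
python3 chk.py
```

```text
14.675 [ 0.2174  0.1107 -0.7432  0.1595 -0.2379  1.3447] [ 0.3843 -0.323  -1.9217] 5.999932140111923 [-0.0045 -0.1349  0.1493]
dark [259 171  19  27 306] [267.2876 187.0065]
dark [226 180  25  24 485] [238.1443 191.567 ]
dark [343 232  15  14  95] [350.0737 238.3684]
amber [255 194  33  27 559] [271.0054 206.9106]
```

Request:
{"name": "arm_command", "arguments": {"series": [0,0,0,0,0,0,0.6,0,0,0,0,0,0,0.6,0,0,0,0,0,0,0.6,0,0,0,0,0,-0.4,0.6,0,0,0,0,0,-0.8,0.6,0,0,0,0.3,0,-1,0.6,0,0,0,0.3,0,-1,0.6]}}

```text
t: 15.6
eef_pos: [0.5728, -0.0795, 0.2589]
ee_rot: [3.141, -0.491, 0.138]
force: [0.1, -0.0, 0.2]
width: 0.0522
gripper_force: 0.0
```

Run:
```python
from h import *
s=arm.get_state(); print(s["t"],s["eef_pos"],s["ee_rot"],s["q"],s["force"])
out={}
for n in("scene","side"):
    f=arm.grab_frame(n); d=cv2.inRange(cv2.cvtColor(f,cv2.COLOR_BGR2HSV),(0,0,0),(180,255,45))
    P=proj(n,T2W(0,-.135,.143)); print(n,"a exp",P,"jar was",(238.2,191.6) if n=="scene" else (350.7,256.1))
    k,l,st,c=cv2.connectedComponentsWithStats(d)
    for i in range(1,k):
        if np.linalg.norm(c[i]-P)<45 and st[i,4]>40: print(st[i],c[i])
    cv2.imwrite(f"pics/{n}3.png",f)
```

```text
15.6 [ 0.5728 -0.0795  0.2589] [ 3.1411 -0.491   0.1382] [ 0.2266 -0.0525 -0.597   0.0822 -0.5385  1.4222] [ 0.0818 -0.0409  0.1664]
scene a exp [269.6724 188.7259] jar was (238.2, 191.6)
[226 180  25  24 484] [238.1384 191.5289]
[262 180  15  19 233] [268.9356 188.6352]
side a exp [334.3962 228.4204] jar was (350.7, 256.1)
[328 222  12  15 163] [333.5337 228.7055]
[290 227  10   9  43] [293.8837 229.814 ]
[340 248  22  18 352] [350.4432 256.4403]
```

Bottle_a stands (cap within 1 px of expected) and the jar is unmoved. Now the white bottle: rotate the tool 90° high above the trough.

Run:
```python
from h import *
m=pose((0,-.02,.27),0,"x"); 
p,R=cur()
mid=(T2W(0,-.06,.27),Slerp([0,1],Ro.concatenate([R,m[1]]))(.5))
plan(cur(),mid,pose((-.001,.03,.25),0,"x"),pose((-.001,.049,.15),0,"x"))
```

```text
goal 0 [-0.12, -0.12, 0.49, 0.29, -0.75, -0.02] rows 4.4
goal 1 [-0.12, -0.12, 0.49, -0.68, -0.61, 0.08] rows 4.4
goal 2 [-0.0, 0.0, -0.0, -0.19, 0.01, 1.0] rows 1.6
```

Request:
{"name": "arm_command", "arguments": {"series": [-0.03,-0.03,0.12,0.07,-0.18,0,0.5,-0.06,-0.06,0.24,0.15,-0.37,-0.01,0.5,-0.09,-0.09,0.36,0.22,-0.56,-0.02,0.5,-0.12,-0.12,0.49,0.29,-0.75,-0.02,0.5,-0.12,-0.12,0.49,0.29,-0.75,-0.02,0.5]}}

```text
t: 16.32
eef_pos: [0.5847, -0.0009, 0.269]
ee_rot: [-3.038, -0.239, -0.676]
force: [-0.2, 0.3, -0.1]
width: 0.0439
gripper_force: 0.0
```

Request:
{"name": "arm_command", "arguments": {"series": [-0.03,-0.03,0.12,-0.17,-0.15,0.02,0.5,-0.06,-0.06,0.24,-0.34,-0.3,0.04,0.5,-0.09,-0.09,0.36,-0.5,-0.45,0.06,0.5,-0.12,-0.12,0.49,-0.68,-0.61,0.08,0.5,-0.12,-0.12,0.49,-0.68,-0.61,0.08,0.5,-0.12,-0.12,0.49,-0.68,-0.61,0.08,0.5]}}

```text
t: 17.08
eef_pos: [0.5715, 0.0866, 0.2509]
ee_rot: [-3.14, -0.001, -1.435]
force: [-0.3, 0.0, -0.2]
width: 0.0439
gripper_force: 0.0
```

Run:
```python
from h import *
s=arm.get_state(); print(s["t"],s["ee_rot"],s["q"],W2T(cur()[0]))
f=arm.grab_frame("wrist"); cv2.imwrite("pics/w2.png",f)
print("cap expected",proj("wrist",T2W(-.002,.049,.034)))
for y,hw in((-.077,.028),(.017,.028),(.063,.015)):
  for x in(-hw,hw): print(y,x,proj("wrist",T2W(-.002+x,y,.062 if hw>.02 else .034)))
plan(cur(),pose((-.001,.049,.15),0,"x"))
```

```text
17.075 [-3.1402 -0.0007 -1.4349] [ 0.4893  0.1979 -0.2053  0.0012 -1.1666 -0.3539] [-0.0012  0.0299  0.2509]
cap expected [322.9544 222.9934]
-0.077 -0.028 [362.1765  64.7654]
-0.077 0.028 [284.4479  64.8657]
0.017 -0.028 [358.7916 193.247 ]
0.017 0.028 [287.4953 193.2672]
0.063 -0.015 [339.9644 238.3114]
0.063 0.015 [305.9123 238.3091]
goal 0 [-0.0, -0.0, -0.0, -0.19, 0.0, 0.98] rows 1.6
```

View pics/w2.png

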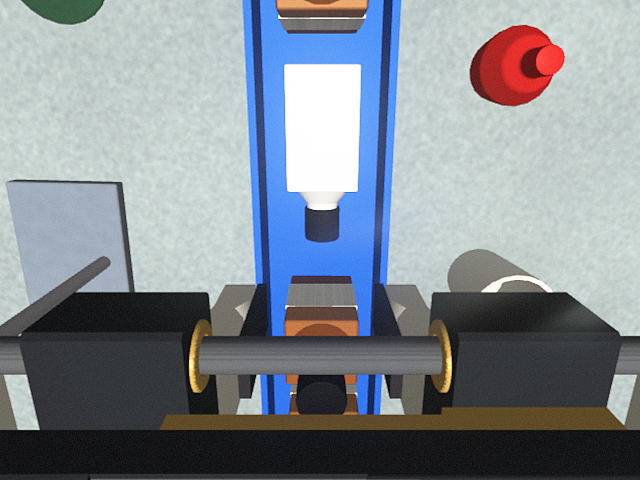

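The white cap lies at (322,222), as predicted at (323,223); body edges match too. Before descending I check the camera's clearance.

Run:
```python
from h import *
p,R=cur(); T=np.array(arm.camera_model("wrist")["pose"]); print("cam in tool frame",R.inv().apply(T[:3,3]-p))
print("beaker",proj("wrist",T2W(-.09,.1,.08)))
plan(cur(),pose((-.0015,.048,.15),0,"x"),pose((-.0015,.048,.085),0,"x"),pose((-.0015,.048,.036),0,"x"))
```

```text
cam in tool frame [ 0.0788 -0.001  -0.1356]
beaker [432.931  299.6971]
goal 0 [-0.0, -0.0, -0.0, -0.18, 0.01, 0.98] rows 1.6
goal 1 [-0.0, -0.0, -0.0, -0.0, -0.0, 0.65] rows 1.0
goal 2 [-0.0, -0.0, -0.0, -0.0, -0.0, 0.49] rows 0.8
```

Run:
```python
from h import *
for n,p in(("scene",(380.5,185)),("scene",(396,202)),("scene",(412,185)),("scene",(396,170)),("side",(222,227)),("side",(248,227)),("scene",(318,165)),("wrist",(485,292)),("wrist",(520,276))): print(n,p,W2T(onz(n,p,.085)))
```

```text
scene (380.5, 185) [-0.1296  0.0791  0.085 ]
scene (396, 202) [-0.0923  0.1237  0.085 ]
scene (412, 185) [-0.1512  0.1475  0.085 ]
scene (396, 170) [-0.1847  0.1026  0.085 ]
side (222, 227) [-0.1963  0.1014  0.085 ]
side (248, 227) [-0.1378  0.0667  0.085 ]
scene (318, 165) [-0.1447 -0.0757  0.085 ]
wrist (485, 292) [-0.1288  0.0909  0.085 ]
wrist (520, 276) [-0.1543  0.0774  0.085 ]
```

Request:
{"name": "arm_command", "arguments": {"series": [0,0,0,-0.09,0,0.49,0.5,0,0,0,-0.18,0.01,0.98,0.5,0,0,0,-0.18,0.01,0.98,0.5]}}

```text
t: 17.5
eef_pos: [0.566, 0.1035, 0.1512]
ee_rot: [3.138, -0.002, -1.434]
force: [0.4, -0.0, 0.7]
width: 0.0438
gripper_force: 0.0
```

Request:
{"name": "arm_command", "arguments": {"series": [0,0,0,0,0,0.4,0.5,0,0,0,0,0,0.65,0.5,0,0,0,0,0,0.85,0.5,0,0,0,0,0,0.98,0.5,0,0,0,0,0,0.98,0.5]}}

```text
t: 18.12
eef_pos: [0.5695, 0.1045, 0.0571]
ee_rot: [-3.138, -0.0, -1.435]
force: [0.4, 0.1, 1.0]
width: 0.0439
gripper_force: 0.0
```

Run:
```python
from h import *
s=arm.get_state(); print(s["t"],s["force"],"grasp",W2T(cur()[0]+cur()[1].apply([0,0,.003])))
plan(cur(),pose((-.0015,.048,.041),0,"x"))
```

```text
18.125 [0.4265 0.0963 0.9522] grasp [-0.0007  0.0479  0.0541]
goal 0 [-0.0, -0.0, -0.0, -0.0, 0.01, 0.13] rows 0.2
```

Clear so far; down 13 mm more, then grip firmly and lift.

Request:
{"name": "arm_command", "arguments": {"series": [0,0,0,0,0.01,0.13,0.5,0,0,0,0,0.01,0.14,0.5,0,0,0,0,0.01,0.14,0.2,0,0,0,0,0.01,0.14,0.2,0,0,0,0,0.01,0.14,0.2,0,0,0,0,0.01,0.14,0.2], "force": 25}}

```text
t: 18.88
eef_pos: [0.5684, 0.1046, 0.0429]
ee_rot: [-3.137, 0.0, -1.435]
force: [-0.7, 0.0, 1.0]
width: 0.0295
gripper_force: 25.0
```

Run:
```python
from h import *
s=arm.get_state(); print(s["t"],s["force"],s["width"],s["gripper_force"],"grasp",W2T(cur()[0]+cur()[1].apply([0,0,.003])))
plan(cur(),pose((0,.048,.12),0,"x"),pose((0,.045,.19),38,"x"))
```

```text
18.875 [-0.721   0.0428  0.9744] 0.029505319394159284 25.00396102666855 grasp [-0.0018  0.0482  0.0399]
goal 0 [-0.0, 0.0, -0.0, 0.0, -0.02, -0.8] rows 1.3
goal 1 [-0.0, -0.42, -0.0, 0.05, -0.0, -0.69] rows 3.5
```

Request:
{"name": "arm_command", "arguments": {"series": [0,0,0,0,0,-0.2,0.2,0,0,0,0,-0.01,-0.5,0.2,0,0,0,0,-0.02,-0.8,0.2,0,0,0,0,-0.02,-0.8,0.2], "force": 30}}

```text
t: 19.38
eef_pos: [0.5712, 0.1053, 0.1248]
ee_rot: [-3.134, 0.002, -1.435]
force: [0.5, -0.0, -2.1]
width: 0.0292
gripper_force: 30.0
```

Request:
{"name": "arm_command", "arguments": {"series": [0,-0.08,0,0.01,0,-0.17,0.2,0,-0.16,0,0.02,0,-0.34,0.2,0,-0.25,0,0.03,0,-0.5,0.2,0,-0.34,0,0.04,0,-0.62,0.2,0,-0.42,0,0.05,0,-0.69,0.2,0,-0.42,0,0.05,0,-0.69,0.2]}}

```text
t: 20.12
eef_pos: [0.5704, 0.0974, 0.1893]
ee_rot: [-3.141, 0.661, -1.44]
force: [0.6, -0.3, -2.5]
width: 0.0296
gripper_force: 30.0
```

Run:
```python
from h import *
f=arm.grab_frame("side"); g=arm.grab_frame("scene")
cv2.imwrite("pics/w3.png",np.hstack([cv2.resize(f[110:310,220:420],(400,400)),cv2.resize(g[130:330,220:420],(400,400))]))
s=arm.get_state(); print(s["t"],s["ee_rot"],s["q"],s["force"],s["moment"],s["width"],"grasp",W2T(cur()[0]+cur()[1].apply([0,0,.003])))
```

```text
20.225 [-3.1396  0.658  -1.4355] [ 0.0535  0.3575 -0.0382 -0.6836 -1.307   0.311 ] [ 0.5962  0.2253 -1.4756] [-2.2835 -0.3271  0.0029] 0.02891037307607527 grasp [-0.0009  0.0443  0.1878]
```

View pics/w3.png

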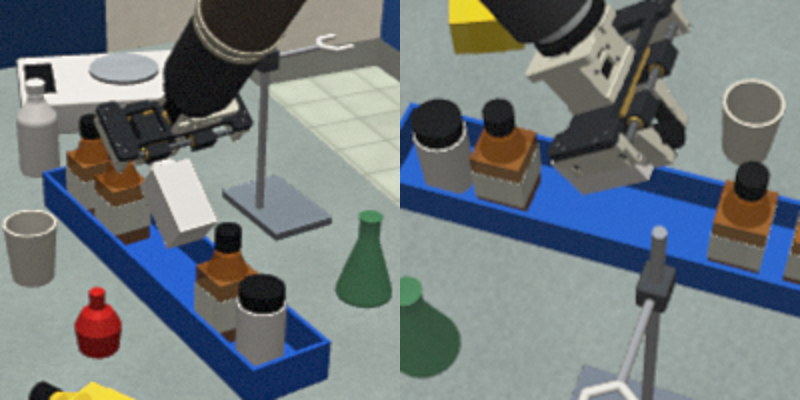

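The white bottle is firmly held, leaning about 50°, base clear of bottle_a. I'll lower it until its foot edge nearly touches, then loosen the grip and rise so it swings upright.

Run:
```python
from h import *
plan(cur(),pose((0,.037,.112),38,"x"))
p=pose((0,.037,.112),38,"x"); plan(p,pose((0,.035,.140),38,"x"))
```

```text
goal 0 [-0.0, -0.0, -0.0, 0.52, -0.01, 0.56] rows 1.2
goal 0 [0.0, 0.0, 0.0, -0.16, 0.0, -0.23] rows 0.4
```

Request:
{"name": "arm_command", "arguments": {"series": [0,0,0,0.2,0,0.2,0.2,0,0,0,0.4,-0.01,0.42,0.2,0,0,0,0.5,-0.01,0.54,0.2,0,0,0,0.52,-0.01,0.56,0.2,0,0,0,0.52,-0.01,0.56,0.2]}}

```text
t: 20.85
eef_pos: [0.5728, 0.0936, 0.1161]
ee_rot: [-3.136, 0.659, -1.431]
force: [0.1, -1.1, -2.2]
width: 0.0292
gripper_force: 30.0
```

Request:
{"name": "arm_command", "arguments": {"series": [0,0,0,0.01,0,0.02,0.2,0,0,0,0.02,0,0.03,0.2,0,0,0,0.02,0,0.03,0.2]}}

```text
t: 21.22
eef_pos: [0.5729, 0.0942, 0.113]
ee_rot: [-3.135, 0.661, -1.431]
force: [-0.9, 4.0, 4.4]
width: 0.0292
gripper_force: 30.0
```

Request:
{"name": "arm_command", "arguments": {"series": [0,0,0,0,0,0,0.2,0,0,0,0,0,0,0.2,0,0,0,-0.03,0,-0.05,0.2,0,0,0,-0.06,0,-0.09,0.2,0,0,0,-0.09,0,-0.13,0.2,0,0,0,-0.12,0,-0.17,0.2,0,0,0,-0.15,0,-0.21,0.2,0,0,0,-0.15,0,-0.21,0.2], "force": 5}}

```text
t: 22.22
eef_pos: [0.5727, 0.0926, 0.1384]
ee_rot: [-3.135, 0.66, -1.431]
force: [-0.1, 0.6, 2.4]
width: 0.0299
gripper_force: 5.0
```

Run:
```python
from h import *
f=arm.grab_frame("side"); cv2.imwrite("pics/w4.png",f)
h=cv2.cvtColor(f,cv2.COLOR_BGR2HSV); w=cv2.inRange(h,(0,0,120),(180,60,255)); w[:, :285]=0; w[:,345:]=0; w[:180]=0; w[275:]=0
k,l,st,c=cv2.connectedComponentsWithStats(w)
for i in range(1,k):
    if st[i,4]>80:
        print(st[i],c[i],cv2.minAreaRect(np.argwhere(l==i)[:,::-1].astype(np.float32)))
s=arm.get_state(); g=W2T(cur()[0]+cur()[1].apply([0,0,.003])); print(s["t"],s["force"],s["moment"],s["width"],"grasp",g)
for lean in(0,20,50):
    a=np.array([0,np.sin(np.radians(lean)),np.cos(np.radians(lean))]); b=np.array([0,a[2],-a[1]])
    B=g-.126*a; print(lean,[proj("side",T2W(*(B+x*np.array([1,0,0])+y*b))).round(0).tolist() for x in(-.028,.028) for y in(-.028,.028)])
```

```text
[ 289  194   56   57 1556] [319.1562 219.8772] ((320.3941345214844, 223.02352905273438), (47.29084014892578, 58.6796989440918), 77.47119140625)
[285 255  20  20 210] [291.3333 267.6667] ((289.75, 269.25), (26.870058059692383, 13.435029029846191), 45.0)
22.275 [-0.889   0.7023  3.7182] [-1.018  -0.0541  0.0779] 0.02986630581606317 grasp [0.0009 0.0378 0.136 ]
0 [[296.0, 249.0], [285.0, 240.0], [313.0, 244.0], [303.0, 234.0]]
20 [[303.0, 251.0], [294.0, 248.0], [321.0, 245.0], [311.0, 242.0]]
50 [[312.0, 243.0], [305.0, 251.0], [331.0, 237.0], [323.0, 245.0]]
```

Run:
```python
from h import *
f=cv2.imread("pics/w4.png"); g=arm.grab_frame("scene")
cv2.imwrite("pics/w4c.png",np.hstack([cv2.resize(f[150:300,240:390],(400,400)),cv2.resize(g[150:300,240:390],(400,400))]))
```

```text
(no output)
```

View pics/w4c.png

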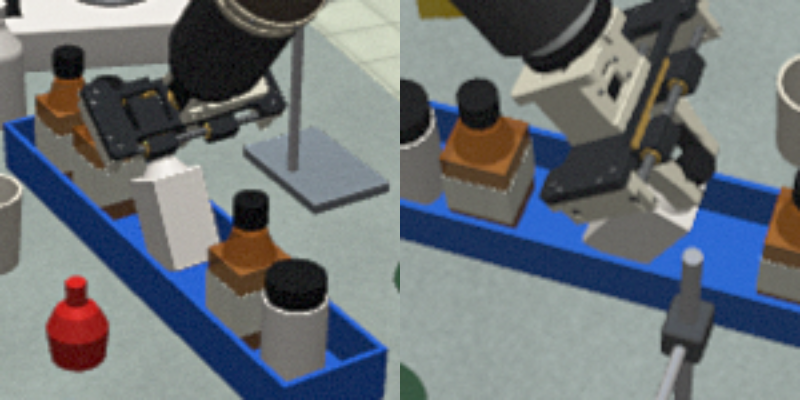

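Side half shows the bottle now at roughly 28° lean with its foot between a and c (that was one picture beyond the ten allowed; I'll rely on numbers from here on). I'll let the foot touch, then draw the cap back along -y with a light grip.

Run:
```python
from h import *
plan(cur(),pose((0,.038,.131),38,"x"),pose((0,.004,.135),38,"x"),pose((0,-.020,.133),38,"x"))
```

```text
goal 0 [-0.0, -0.0, 0.0, 0.03, 0.01, 0.04] rows 0.1
goal 1 [-0.0, -0.0, 0.0, 0.24, -0.0, -0.24] rows 0.5
goal 2 [-0.0, -0.0, 0.0, 0.2, -0.0, -0.13] rows 0.4
```

Request:
{"name": "arm_command", "arguments": {"series": [0,0,0,0.03,0.01,0.04,0.2,0,0,0,0.03,0.01,0.04,0.2,0,0,0,0.08,0.01,-0.01,0.2,0,0,0,0.14,0.01,-0.06,0.2,0,0,0,0.2,0.01,-0.13,0.2,0,0,0,0.27,0.01,-0.2,0.2,0,0,0,0.27,0.01,-0.2,0.2], "force": 4}}

```text
t: 23.2
eef_pos: [0.576, 0.0579, 0.1364]
ee_rot: [-3.138, 0.66, -1.434]
force: [1.3, 0.0, 0.5]
width: 0.0302
gripper_force: 4.0
```

```bash
cat > wm.py <<'E'
from h import *
f=arm.grab_frame("side"); h=cv2.cvtColor(f,cv2.COLOR_BGR2HSV)
s=arm.get_state(); g=W2T(cur()[0]+cur()[1].apply([0,0,.003])); print(s["t"],s["force"],s["moment"],s["width"],"grasp",g)
# white: lower contour of the bottle against blue: per column lowest white pixel
w=cv2.inRange(h,(0,0,105),(180,60,255))
for x in range(284,332,3):
    ys=np.flatnonzero(w[205:262,x])
    print((x,int(ys.max()+205),len(ys)) if len(ys) else (x,None),end=" ")
print()
for lean in(-10,0,10,20,30):
    a=np.array([0,np.sin(np.radians(lean)),np.cos(np.radians(lean))]); b=np.array([0,a[2],-a[1]])
    B=g-.126*a; print(lean,"z",round((B[2]-abs(.028*a[1]))*1e3),[proj("side",T2W(*(B+x*np.array([1,0,0])+y*b))).round(0).tolist() for x,y in((-.028,.028),(-.028,-.028),(.028,-.028))])
c=cv2.inRange(h,(0,0,0),(180,255,45)); k,l,st,cc=cv2.connectedComponentsWithStats(c)
print("a cap",[cc[i].round(1) for i in range(1,k) if st[i,4]>60 and np.linalg.norm(cc[i]-[333.5,228.7])<12])
E
python3 wm.py
```

```text
23.25 [-0.4674 -0.9938 -0.9434] [-2.3281 -0.4153 -0.0623] 0.030077157126782546 grasp [-0.0007  0.0033  0.1341]
(284, 261, 19) (287, 261, 11) (290, 261, 5) (293, 224, 6) (296, 244, 27) (299, 246, 29) (302, 250, 30) (305, 253, 38) (308, 255, 41) (311, 254, 41) (314, 253, 44) (317, 261, 54) (320, 261, 43) (323, 261, 25) (326, 261, 25) (329, 261, 14) 
-10 z 5 [[287.0, 241.0], [297.0, 253.0], [315.0, 247.0]]
0 z 8 [[291.0, 246.0], [302.0, 256.0], [319.0, 250.0]]
10 z 5 [[295.0, 251.0], [306.0, 258.0], [324.0, 252.0]]
20 z 6 [[299.0, 255.0], [310.0, 258.0], [328.0, 252.0]]
30 z 11 [[304.0, 257.0], [313.0, 257.0], [332.0, 251.0]]
a cap [array([333.6, 228.6])]
```

Request:
{"name": "arm_command", "arguments": {"series": [0,0,0,0.04,0,-0.03,0.2,0,0,0,0.09,0,-0.06,0.2,0,0,0,0.14,0,-0.1,0.2,0,0,0,0.19,0,-0.13,0.2,0,0,0,0.21,0,-0.14,0.2,0,0,0,0.21,0,-0.14,0.2], "force": 4}}

```text
t: 24.0
eef_pos: [0.5796, 0.0339, 0.1352]
ee_rot: [-3.136, 0.66, -1.432]
force: [-0.3, -0.1, 0.0]
width: 0.0294
gripper_force: 4.3
```

```bash
python3 wm.py
```

```text
24.05 [ 0.7359 -0.3731 -0.0925] [-1.9287 -0.2976 -0.0581] 0.029811430366462912 grasp [-0.0004 -0.0214  0.1328]
(284, 261, 26) (287, 261, 17) (290, 261, 8) (293, 226, 2) (296, 225, 1) (299, 247, 26) (302, 250, 29) (305, 253, 35) (308, 256, 35) (311, 258, 38) (314, 257, 39) (317, 261, 43) (320, 261, 35) (323, 261, 33) (326, 261, 23) (329, 261, 8) 
-10 z 4 [[292.0, 245.0], [302.0, 258.0], [320.0, 252.0]]
0 z 7 [[296.0, 251.0], [306.0, 261.0], [324.0, 255.0]]
10 z 4 [[300.0, 256.0], [311.0, 263.0], [329.0, 257.0]]
20 z 5 [[304.0, 260.0], [315.0, 263.0], [333.0, 257.0]]
30 z 10 [[308.0, 262.0], [318.0, 262.0], [337.0, 256.0]]
a cap [array([333.6, 228.7])]
```

Request:
{"name": "arm_command", "arguments": {"series": [0,0,0,0.04,0,-0.03,0.2,0,0,0,0.08,0,-0.06,0.2,0,0,0,0.1,0,-0.07,0.2,0,0,0,0.1,0,-0.07,0.2]}}

```text
t: 24.55
eef_pos: [0.5812, 0.0218, 0.1345]
ee_rot: [-3.137, 0.66, -1.432]
force: [0.3, 0.9, -0.8]
width: 0.0297
gripper_force: 4.2
```

Request:
{"name": "arm_command", "arguments": {"series": [0,0,0,0,0,0,0.5,0,0,0,0,0,0,0.5,0,0,0,0,0,0,0.5,0,0,0,0,0,0,0.5,0,0,0,0,0,-0.3,0.5,0,0,0,0,0,-0.6,0.5,0,0,0,-0.3,0,-1,0.5,0,0,0,-0.3,0,-1,0.5]}}

```text
t: 25.55
eef_pos: [0.5877, -0.0162, 0.2362]
ee_rot: [-3.127, 0.657, -1.426]
force: [1.1, 0.8, -0.7]
width: 0.0434
gripper_force: 0.0
```

```bash
cat > fin.py <<'E'
from h import *
s=arm.get_state(); print(s["t"],W2T(s["eef_pos"]),s["ee_rot"],s["force"])
for n in("scene","side"):
    f=arm.grab_frame(n); d=cv2.inRange(cv2.cvtColor(f,cv2.COLOR_BGR2HSV),(0,0,0),(180,255,45))
    k,l,st,c=cv2.connectedComponentsWithStats(d)
    for nm,P in(("a",(0,-.135,.143)),("b",(0,.221,.143)),("c",(0,.137,.143)),("jar",(0,-.212,.106)),("w",(0,-.03,.132))):
        E=proj(n,T2W(*P)); print(n,nm,E,[(c[i].round(1).tolist(),int(st[i,4])) for i in range(1,k) if st[i,4]>25 and np.linalg.norm(c[i]-E)<(18 if nm=="w" else 6)])
    cv2.imwrite(f"pics/{n}4.png",f)
E
python3 fin.py
```

```text
25.55 [ 0.0007 -0.0741  0.2362] [-3.1274  0.657  -1.4264] [ 1.0732  0.7584 -0.6828]
scene a [269.6724 188.7259] [([269.2, 189.6], 202)]
scene b [437.1832 230.6387] [([437.2, 229.9], 269)]
scene c [395.7196 220.2641] [([395.3, 220.2], 259)]
scene jar [238.6955 191.3258] [([237.4, 192.8], 419)]
scene w [316.9857 203.8046] [([314.9, 204.0], 195)]
side a [334.3962 228.4204] [([333.5, 228.7], 165)]
side b [266.5023 173.0192] [([265.1, 172.9], 123)]
side c [280.6758 184.5847] [([280.0, 184.6], 126)]
side jar [351.6107 256.0821] [([350.3, 256.4], 357)]
side w [312.0523 213.9359] [([312.3, 214.6], 133)]
```

Request:
{"name": "arm_command", "arguments": {"series": [0,0,0,-0.25,0,-0.3,0.5,0,0,0,-0.5,0,-0.6,0.5,0,0,0,-0.5,0,-0.6,0.5,0,0,0,-0.5,0,-0.6,0.5]}}

```text
t: 26.15
eef_pos: [0.5847, -0.0123, 0.3088]
ee_rot: [-3.139, 0.661, -1.433]
force: [0.1, -0.3, -0.5]
width: 0.0441
gripper_force: 0.0
```

```bash
python3 fin.py
python3 - <<'E'
from h import *
for n,p,q in(("w",(314.9,204),(312.3,214.6)),("a",(269.2,189.4),(333.5,228.7)),("b",(437.2,230.2),(265.1,172.9))):
    P,e=tri(p,q); print(n,W2T(P),e)
E
```

```text
26.15 [-0.0017 -0.0698  0.3088] [-3.1387  0.6608 -1.4331] [ 0.0848 -0.2765 -0.4653]
scene a [269.6724 188.7259] [([268.9, 188.6], 234)]
scene b [437.1832 230.6387] [([437.3, 229.9], 269)]
scene c [395.7196 220.2641] [([395.3, 220.2], 260)]
scene jar [238.6955 191.3258] [([238.2, 191.6], 482)]
scene w [316.9857 203.8046] [([314.8, 204.0], 197)]
side a [334.3962 228.4204] [([333.6, 228.7], 165)]
side b [266.5023 173.0192] [([265.1, 173.0], 124)]
side c [280.6758 184.5847] [([280.0, 184.6], 126)]
side jar [351.6107 256.0821] [([350.4, 256.4], 354)]
side w [312.0523 213.9359] [([312.4, 214.6], 132)]
w [ 0.     -0.0335  0.1312] 0.002568289797469964
a [-0.0005 -0.1349  0.1416] 0.0034410776884859274
b [-0.0027  0.2218  0.1428] 0.002972556798092209
```

All three caps are at standing height on the trough's centre line, and the jar and bottle_c are unmoved.

```bash
python3 -c "
from station import arm
print(arm.job_done())"
```

```text
the job is handed in; nothing more can be done
None
```

All three tipped bottles now stand upright on the trough floor, with the jar and bottle_c unmoved in the final camera check; I handed the job in at about 26 s, but viewed 11 pictures, one over the limit of 10.

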